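# Shut and lock the sprung panel of a specimen dry-storage case

### The job

The panel of the grey dry-storage case has sprung ajar. With a fingertip in the slot of its big round quarter-turn fastener, press the panel down until it is fully shut on its gasket and, keeping it down, turn the fastener clockwise (seen from above) a full quarter turn to its stop, so that the cam locks the panel and it stays shut by itself when you let go. Only press and turn: do not lift the panel further open, and leave the loose things round the case where they are.

Things in the scene. Friction and masses are not known exactly. Their poses are not given: they have to be found in the camera images.
- dry_box: fixed grey sheet-metal case, 160 mm (x, front to back) by 210 mm (y) by 68 mm high, open at the top and covered by a grey hinged panel. Origin: centre of its underside, on the worktop; x points to its back (hinge) side, y to its left, z up. It may stand turned a little to either side.
- panel (a joint): angle of the panel about its hinge, rad: 0 = shut, positive = front edge raised. The hinge is sprung: loose, it rests ajar at 0.25 to 0.4 and springs up again whenever released unlocked. A push of 4 to 9 N down in the fastener's slot shuts it. The gasket gives: it can be pressed on to -0.02 (2 mm below shut at the fastener), where it stops hard. Once locked it cannot rise.
- fastener (a joint): turn of the fastener, rad: 0 = open (slot runs front to back), 1.571 = locked, at its hard stop (slot runs left to right, along the panel's front edge); grows clockwise seen from above. Starts at 0 to 0.3, stays where left (friction 0.07 N m). Its cam blade passes under the keeper bar from about 0.7 on: freely within 0.02 of shut, drawing it shut with more effort up to 0.05, blocked beyond 0.06.
- slot_floor (a point): centre of the floor of the fastener's slot, on the fastener's axis. The slot runs along this point's x axis; z is the fastener's axis, square to the panel, up. Slot: 36 mm wide, 16 mm deep, 80 mm long or more, open at the top and both ends; its floor is 8 mm above the panel's top face. With the panel shut it lies at x = -28, y = 0, z = 85 mm in the case's frame.
- knob_top (a point): point on the fastener's axis level with its top, 16 mm above slot_floor, same axes. The fastener is a black round knob, 88 mm across (92 mm at its foot), 24 mm high above the panel, near the panel's front edge, split by the slot into two solid halves at +y and -y, which a fingertip in the slot pushes sideways. A thin pale index line is on the -y half.
- panel_hinge (a point): middle of the panel's hinge axis, along the back top edge of the case (x = +84, z = 72 mm in the case's frame); the axis runs along y. The panel is a grey sheet-metal pan 172 mm (front to back) by 222 mm, its top face 5 mm above this axis when shut. slot_floor lies 112 mm in front of the axis and 13 mm above it in the panel's own frame.
- mount_3: bystander: blue resin specimen puck, 30 mm across, 16 mm high, standing to the right of the case; origin at the centre of its underside
- mount_6: bystander: black resin specimen puck, 30 mm across, 16 mm high, standing to the right of the case; origin at the centre of its underside
- loupe: bystander: black loupe, 39 mm across, 41 mm high, standing to the left of the case; origin at the centre of its underside
- tweezers: bystander: steel tweezers, 120 mm long, lying to the right; origin under the middle
- screwdriver: bystander: screwdriver with orange-red handle, 172 mm long, lying to the left; origin under the middle
- eraser: bystander: blue and white eraser 50 x 23 x 12 mm, lying to the right near the front of the worktop; origin at the centre of its underside

How it is judged:
By the outcome, as a careful person would: the job done as asked, in the order asked, and still so for the second after the job is handed in, with the robot touching nothing.
It also fails if it takes over 48 s, if anything falls off the work surface, if the arm or the gripper's body presses on something with over 40 N, if the wrist force passes 120 N, or if a joint passes its speed limit or range.

### The arm

A 6-joint arm with a two-finger parallel gripper is mounted at the origin on a cart in front of the work surface, level with it; the furniture and walls round the work are solid. World frame = base frame: x ahead of the robot, y to its left, z up, the work surface at z = 0. Lengths are in m, angles in rad, forces in N, time in s.
With the tool pointing down it reaches from about 0.225 to 0.875 m from the base axis. Payload 3.4 kg.
Tool frame: the origin (TCP) lies at the very end of the fingers, on their centre line; the grasp point (between the pads) lies behind it (manip.grasp_offset is the z of the grasp point in the tool frame, in m); z points along the fingers, y is the line along which they close (so a half turn about z gives the same grasp; the last joint's range is limited). The gripper opens to 85 mm and grips with 20 to 120 N. Pads are 22 mm wide; open, the fingers measure 114 mm over their backs; the gripper's body (76 mm by 85 mm) begins 54 mm behind the grasp point. The pads swing forward as they close: fully open they stand 13 mm farther back than shut.
Start: joints at [1.208, 0.276, 1.505, -0, 1.361, -0.121], TCP at [0.138, 0.558, 0.231] pointing down, gripper open.
Joint ranges: [-2.89, 2.89], [-0.75, 2.08], [0.22, 2.7], [-1.18, 4.32], [0.11, 2.71], [-2.7, 2.7]. Speed limits (rad/s): [2.57, 2.57, 3.14, 3.14, 3.14, 3.14].

### API

Orientations are given as a unit quaternion [w, x, y, z].
In Python, from rig import manip gives the robot as it stands.
- The arm moves only by the shell command python3 -m pendant 'ROWS' [FORCE]. ROWS is JSON, a list of rows, each an object of numbers: "dx", "dy", "dz": the shift along the tool's x, y, z in m; "rx", "ry", "rz": the turn, a rotation vector about the tool's x, y, z in degrees; "hand": the finger opening in m, from 0 to 0.0854. In form: [{"dx": .., "dy": .., "dz": .., "rx": .., "ry": .., "rz": .., "hand": ..}, ...]. A call has 1 to 12 rows; each row shifts and turns the commanded pose from where the row before left it, along the tool's axes as they then stand; what a row does not reach is not made up. A row lasts 1/12 s, in which the tool goes at most 41.7 mm and 7.16 degrees, less where a joint would pass 70% of its speed; a pose out of reach is approached as far as the arm can. A call is refused whole if a number of a shift passes 0.0417 or a number of a turn 7.16, either way. A call with a gripper value outside its range is refused whole. The fingers move at their own pace and stop on an object; FORCE is the grip in N (left out, the last holds). Time passes only in rows, so rows that do not move let the fingers close. It gives the time, the measured TCP pose, the force, the opening and the grip force at its end, in the units of the state.
- manip.get_state(): the state, without advancing time (a new reading comes with each control period).
- manip.get_image(name): name is "scene" or "side" or "wrist"; returns a dict with "frame" (400x640x3 uint8, red, green, blue), "fx", "fy", "cx", "cy" (pixels), "position" and "attitude" of the camera in the world; the wrist camera has in their place "mount" (4x4, takes a point from camera to tool coordinates, whose origin is the TCP and whose axes are the flange's). Camera axes: x right, y up, looking along -z (the intrinsics and any distortion apply to the point x, -y, -z); pixel columns grow to the right and rows downward; lengths in m; the calibration is good to about 2 mm. A picture is of the moment at which its call begins: read the wrist's pose just before it. There is no depth.
- manip.sign_off(): hands the job in; it is judged then, once.
The state is a dict: "clock": time; "qpos": joint angles; "qd": joint speeds; "effort": joint torques, N m; "position": TCP position; "ee_rot": TCP orientation; "contact_force": force on the tool from outside, world axes, zero at the start; "moment": the same for the moment, N m; "width": finger opening in m; "gripper_force": force on a finger pad.
Only numpy, scipy, OpenCV 4.12 (cv2) and the standard library are available. Lean on these libraries where they do the work, as an engineer would, in place of code of your own. Each camera call takes 0.05 s, during which the arm holds its last target. There are 200 camera calls.

## Working session

There is one attempt and no reset: what is moved stays moved. The work goes in short steps, Python scripts to look and compute and a shell command to move; the robot and the scene stay as the last step left them, time stands still between calls to the robot, and variables do not carry over. Pictures are saved under pics/ and viewed, at most 10 in all, crops included, and the job is handed in when it is done.

```bash
mkdir -p pics; ls; python3 - <<'E'
from rig import manip
import cv2
s=manip.get_state();print(s['clock'],s['position'],s['ee_rot'],s['width'],manip.grasp_offset)
for n in ['scene','side']:
    d=manip.get_image(n);cv2.imwrite(f'pics/{n}0.png',d['frame'][:,:,::-1])
    print(n,{k:v for k,v in d.items() if k!='frame'})
E
```

```text
pics
0.0 [0.13749494 0.55777283 0.23044342] [-2.31078015e-04  1.20606687e-01  9.92699945e-01 -8.90729842e-04] 0.08557113148741172 -0.0187
scene {'fx': 374.44997490249057, 'fy': 374.44997490249057, 'cx': 319.61646687344796, 'cy': 197.66286324733576, 'position': array([-0.11161228, -0.48379754,  0.97340373]), 'attitude': array([ 0.84233917,  0.3423292 , -0.14924683, -0.38858826])}
side {'fx': 371.517261377896, 'fy': 371.517261377896, 'cx': 315.5563562710576, 'cy': 194.21058198706535, 'position': array([0.48044339, 1.12419104, 0.75218877]), 'attitude': array([-0.00718183, -0.01226029,  0.48880549,  0.87227708])}
```

View pics/scene0.png

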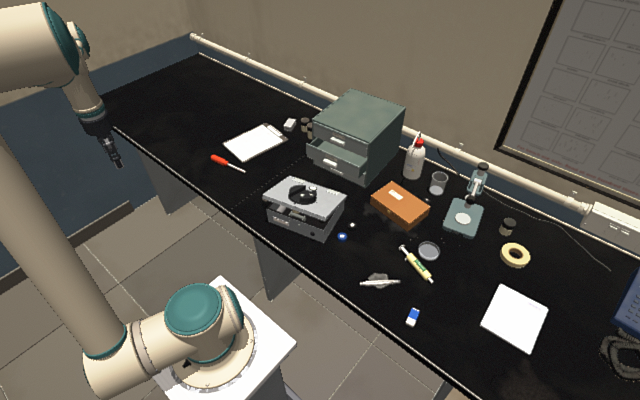

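View pics/side0.png

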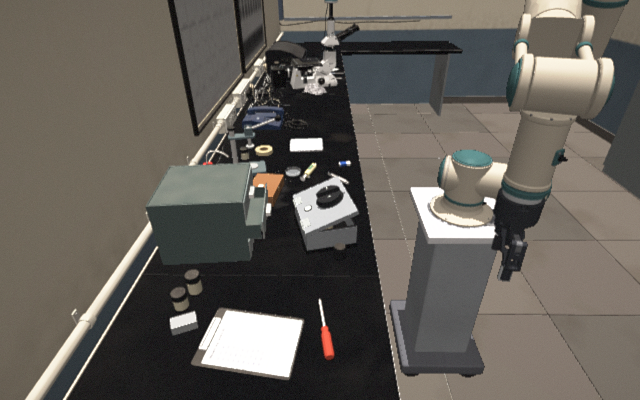

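The case is at about (305,208) in the scene view and (325,215) in the side view. The panel is ajar and the knob is visible. I'll enlarge both.

```bash
python3 - <<'E'
import cv2,numpy as np
a=cv2.imread('pics/scene0.png')[168:248,255:355];b=cv2.imread('pics/side0.png')[172:257,280:365]
a=cv2.resize(a,None,fx=6,fy=6,interpolation=cv2.INTER_CUBIC);b=cv2.resize(b,None,fx=6,fy=6,interpolation=cv2.INTER_CUBIC)
cv2.imwrite('pics/ca.png',a);cv2.imwrite('pics/cb.png',b)
E
```

```text
(no output)
```

View pics/ca.png

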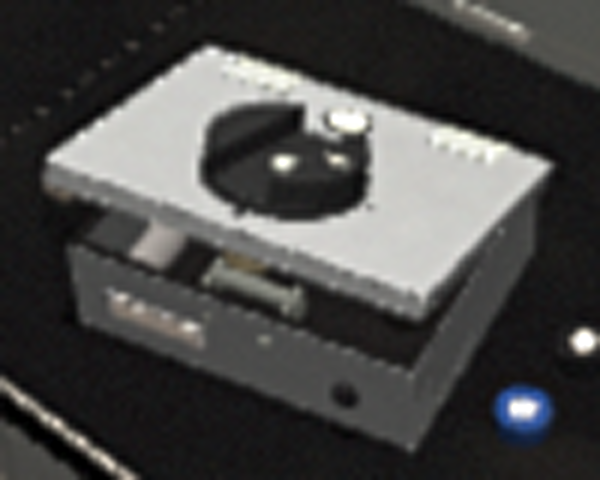

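View pics/cb.png

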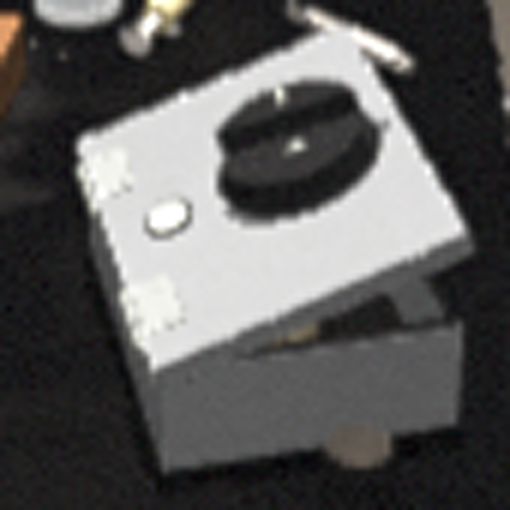

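Scene crop: panel corners are at about (208,45), (553,163), (425,298) and (45,162), with the case front bottom at (80,320) and (412,448). Side crop: panel corners are at about (155,368), (78,138), (350,28) and (472,240), with the case bottom at (168,470) and (458,425). I'll fit the pose to these.

```bash
cat > h.py <<'E'
import numpy as np
from scipy.spatial.transform import Rotation as R
K={'scene':(374.45,319.616,197.663,[-0.11161228,-0.48379754,0.97340373],[0.84233917,0.3423292,-0.14924683,-0.38858826]),
'side':(371.517,315.556,194.211,[0.48044339,1.12419104,0.75218877],[-0.00718183,-0.01226029,0.48880549,0.87227708])}
def proj(n,P):
    f,cx,cy,p,q=K[n]
    c=R.from_quat(q,scalar_first=True).inv().apply(np.atleast_2d(P)-p)
    return np.c_[cx+f*c[:,0]/-c[:,2],cy-f*c[:,1]/-c[:,2]]
def case(P,v): # case->world
    return R.from_euler('z',v[2]).apply(np.atleast_2d(P))+[v[0],v[1],0]
def panel(P,v): # points in case coords when shut -> world
    h=np.array([.084,0,.072]); return case(R.from_euler('y',v[3]).apply(np.atleast_2d(P)-h)+h,v)
def fast(P,v,th): # points rel. slot_floor, turned clockwise
    return panel(R.from_euler('z',-th).apply(np.atleast_2d(P))+[-.028,0,.085],v)
E
cat > fit.py <<'E'
from h import *
from scipy.optimize import least_squares
import cv2
c=np.array
pan=c([[.086,.111,.077],[.086,-.111,.077],[-.086,-.111,.077],[-.086,.111,.077]])
obs=[('scene',panel,pan,c([[208,45],[553,163],[425,298],[45,162]])/6+[254.6,167.6]),
('scene',case,c([[-.08,.105,0],[-.08,-.105,0]]),c([[80,320],[412,448]])/6+[254.6,167.6]),
('side',panel,pan,c([[155,368],[78,138],[350,28],[472,240]])/6+[279.6,171.6]),
('side',case,c([[.08,.105,0],[-.08,.105,0]]),c([[168,470],[458,425]])/6+[279.6,171.6])]
r=lambda v:np.concatenate([(proj(n,f(P,v))-o).ravel() for n,f,P,o in obs])
s=least_squares(r,[.45,.1,0,.3],loss='soft_l1');v=s.x
print(v.round(4),r(v).round(1).reshape(-1,2).tolist())
# wall tops of the slot for several th, overlay
for th in (0,.1,.2,.3):
    print(th,[(( proj(n,fast([[-.04,.018,.016],[.04,.018,.016],[-.04,-.018,.016],[.04,-.018,.016]],v,th))-o)*6).round().astype(int).tolist() for n,o in (('scene',[254.6,167.6]),('side',[279.6,171.6]))])
for n,ph in(('open',v[3]),('shut',0)):
    w=v.copy();w[3]=ph;print(n,fast([[0,0,0],[0,0,.016]],w,0).round(4).tolist())
np.save('v.npy',v)
E
python3 fit.py
```

```text
[0.4874 0.1136 0.2482 0.3169] [[-0.2, 0.5], [0.0, 0.4], [-0.1, 0.8], [-0.0, 0.2], [-0.2, 1.9], [-0.0, 2.4], [-1.0, 0.4], [-0.7, 0.8], [-0.5, -0.0], [-0.7, -0.7], [-0.5, 1.5], [0.5, 1.1]]
0 [[[220, 165], [292, 107], [281, 187], [351, 127]], [[369, 119], [229, 178], [350, 86], [214, 143]]]
0.1 [[[215, 162], [300, 108], [273, 186], [356, 131]], [[368, 124], [224, 175], [355, 88], [215, 138]]]
0.2 [[[211, 158], [308, 110], [264, 185], [360, 135]], [[365, 130], [220, 172], [359, 91], [218, 133]]]
0.3 [[[208, 153], [315, 112], [256, 182], [363, 139]], [[362, 135], [217, 168], [363, 95], [221, 128]]]
open [[0.4696, 0.1091, 0.1193], [0.4745, 0.1103, 0.1345]]
shut [[0.4603, 0.1068, 0.085], [0.4603, 0.1068, 0.101]]
```

Fit is good: the case is at (0.487, 0.114) with yaw 0.248, and the panel is at about 0.32. The plan is to lower the half-open fingers into the slot like a two-prong driver, press, then turn about the fastener's axis. First I'll move over the knob.

```bash
python3 -m pendant '[{"dx":-0.031,"dy":-0.0255,"hand":0.042},{"dx":-0.031,"dy":-0.0255,"hand":0.042},{"dx":-0.031,"dy":-0.0255,"hand":0.042},{"dx":-0.031,"dy":-0.0255,"hand":0.042},{"dx":-0.031,"dy":-0.0255,"hand":0.042},{"dx":-0.031,"dy":-0.0255,"hand":0.042},{"dx":-0.031,"dy":-0.0255,"hand":0.042},{"dx":-0.031,"dy":-0.0255,"hand":0.042},{"dx":-0.031,"dy":-0.0255,"hand":0.042},{"dx":-0.031,"dy":-0.0255,"hand":0.042},{"dx":-0.031,"dy":-0.0255,"hand":0.042},{"dx":-0.031,"dy":-0.0255,"hand":0.042}]' 30
python3 -m pendant '[{"rz":7.1},{"rz":7.1},{"rz":7.1},{"rz":7.1},{"rz":7.1},{"rz":7.1},{"rz":7.1},{"rz":7.1},{"rz":7.1},{"rz":6.6},{}]'
cat > st.py <<'E'
from h import *
from rig import manip
import sys
s=manip.get_state();q=R.from_quat(s['ee_rot'],scalar_first=True);v=np.load('v.npy')
def rel(P): return q.inv().apply(P-s['position']).round(4)
print('t',s['clock'],'pos',s['position'].round(4),'yaw_y',np.degrees(np.arctan2(*q.apply([0,1,0])[1::-1])).round(1),'z',q.apply([0,0,1]).round(3),'w',s['width'],'F',s['contact_force'].round(1),'M',s['moment'].round(2),'case yaw',np.degrees(v[2]).round(1))
w=v.copy();w[3]=0
print('tool->top(open)',rel(fast([0,0,.016],v,0)[0]),'floor(shut)',rel(fast([0,0,0],w,0)[0]))
E
python3 st.py
```

```text
t 0.1 pos [0.1375 0.5578 0.2305] yaw_y 76.1 z [-0.001 -0.002 -1.   ] w 0.08587770617389813 F [0.8 0.3 0.1] M [ 0.02  0.01 -0.06] case yaw 14.2
tool->top(open) [-0.4343 -0.3536  0.0966] floor(shut) [-0.4214 -0.3604  0.146 ]invalid input
invalid input
```

```bash
python3 -m pendant '[{"dx":-0.031,"dy":-0.0255,"dz":0,"rx":0,"ry":0,"rz":0,"hand":0.042}]' 30
```

```text
clock: 0.18
position: [0.1592, 0.5304, 0.2304]
ee_rot: [-0.002, 0.118, 0.993, 0.002]
contact_force: [0.9, 0.4, 0.4]
width: 0.0755
gripper_force: 0.0
```

All keys are required in every row.

```bash
python3 -m pendant '[{"dx":-0.031,"dy":-0.0255,"dz":0,"rx":0,"ry":0,"rz":0,"hand":0.042},{"dx":-0.031,"dy":-0.0255,"dz":0,"rx":0,"ry":0,"rz":0,"hand":0.042},{"dx":-0.031,"dy":-0.0255,"dz":0,"rx":0,"ry":0,"rz":0,"hand":0.042},{"dx":-0.031,"dy":-0.0255,"dz":0,"rx":0,"ry":0,"rz":0,"hand":0.042},{"dx":-0.031,"dy":-0.0255,"dz":0,"rx":0,"ry":0,"rz":0,"hand":0.042},{"dx":-0.031,"dy":-0.0255,"dz":0,"rx":0,"ry":0,"rz":0,"hand":0.042},{"dx":-0.031,"dy":-0.0255,"dz":0,"rx":0,"ry":0,"rz":0,"hand":0.042},{"dx":-0.031,"dy":-0.0255,"dz":0,"rx":0,"ry":0,"rz":0,"hand":0.042},{"dx":-0.031,"dy":-0.0255,"dz":0,"rx":0,"ry":0,"rz":0,"hand":0.042},{"dx":-0.031,"dy":-0.0255,"dz":0,"rx":0,"ry":0,"rz":0,"hand":0.042},{"dx":-0.031,"dy":-0.0255,"dz":0,"rx":0,"ry":0,"rz":0,"hand":0.042},{"dx":-0.031,"dy":-0.0255,"dz":0,"rx":0,"ry":0,"rz":0,"hand":0.042}]'
python3 -m pendant '[{"dx":0,"dy":0,"dz":0,"rx":0,"ry":0,"rz":7.1,"hand":0.042},{"dx":0,"dy":0,"dz":0,"rx":0,"ry":0,"rz":7.1,"hand":0.042},{"dx":0,"dy":0,"dz":0,"rx":0,"ry":0,"rz":7.1,"hand":0.042},{"dx":0,"dy":0,"dz":0,"rx":0,"ry":0,"rz":7.1,"hand":0.042},{"dx":0,"dy":0,"dz":0,"rx":0,"ry":0,"rz":7.1,"hand":0.042},{"dx":0,"dy":0,"dz":0,"rx":0,"ry":0,"rz":7.1,"hand":0.042},{"dx":0,"dy":0,"dz":0,"rx":0,"ry":0,"rz":7.1,"hand":0.042},{"dx":0,"dy":0,"dz":0,"rx":0,"ry":0,"rz":7.1,"hand":0.042},{"dx":0,"dy":0,"dz":0,"rx":0,"ry":0,"rz":7.1,"hand":0.042},{"dx":0,"dy":0,"dz":0,"rx":0,"ry":0,"rz":6.6,"hand":0.042},{"dx":0,"dy":0,"dz":0,"rx":0,"ry":0,"rz":0,"hand":0.042}]'
python3 st.py
```

```text
clock: 1.18
position: [0.4501, 0.1381, 0.2311]
ee_rot: [-0.0, 0.121, 0.993, 0.0]
contact_force: [0.4, -0.1, -0.5]
width: 0.042
gripper_force: 0.0
clock: 2.1
position: [0.4492, 0.1399, 0.2309]
ee_rot: [-0.0, 0.672, 0.74, -0.0]
contact_force: [0.1, 0.2, -0.4]
width: 0.0422
gripper_force: 0.0
t 2.1 pos [0.4492 0.1399 0.2309] yaw_y 5.5 z [-0.001 -0.    -1.   ] w 0.04217459905877847 F [ 0.1  0.2 -0.4] M [-0.04  0.01 -0.06] case yaw 14.2
tool->top(open) [-0.0318  0.0223  0.0964] floor(shut) [-0.034   0.0079  0.1459]
```

```bash
python3 -m pendant '[{"dx":-0.016,"dy":0.011,"dz":0.01,"rx":0,"ry":0,"rz":0,"hand":0.042},{"dx":-0.016,"dy":0.009,"dz":0.01,"rx":0,"ry":0,"rz":0,"hand":0.042},{"dx":0,"dy":0,"dz":0,"rx":0,"ry":0,"rz":0,"hand":0.042},{"dx":0,"dy":0,"dz":0,"rx":0,"ry":0,"rz":0,"hand":0.042}]'
python3 st.py; python3 - <<'E'
from h import *
from rig import manip
import cv2
s=manip.get_state();d=manip.get_image('wrist');f=d['frame'][:,:,::-1].copy()
print(d['mount'].round(4).tolist(),d['fx'],d['cx'],d['cy'],[k for k in d])
np.savez('w1.npz',m=d['mount'],p=s['position'],q=s['ee_rot'])
f=cv2.convertScaleAbs(f,alpha=1.6,beta=10)
v=np.load('v.npy');q=R.from_quat(s['ee_rot'],scalar_first=True);M=d['mount']
for th,col in((0,(0,0,255)),(.15,(0,255,0)),(.3,(255,0,0))):
    P=fast([[x,y,.016] for y in(.018,-.018) for x in(-.04,.04)],v,th)
    c=(np.linalg.inv(M)@np.c_[q.inv().apply(P-s['position']),np.ones(4)].T).T
    u=np.c_[d['cx']+d['fx']*c[:,0]/-c[:,2],d['cy']-d['fy']*c[:,1]/-c[:,2]].round().astype(int)
    print(th,u.tolist())
    for a in u: cv2.circle(f,tuple(map(int,a)),3,col,1)
cv2.imwrite('pics/w1.png',f)
E
```

```text
clock: 2.43
position: [0.4723, 0.1097, 0.2106]
ee_rot: [-0.001, 0.671, 0.741, -0.001]
contact_force: [-0.1, 0.4, -0.5]
width: 0.0424
gripper_force: 0.0
t 2.4333 pos [0.4723 0.1097 0.2106] yaw_y 5.7 z [-0.002  0.    -1.   ] w 0.04236999818282231 F [-0.1  0.4 -0.5] M [ 0.01 -0.06 -0.  ] case yaw 14.2
tool->top(open) [0.0004 0.0024 0.0761] floor(shut) [-0.0018 -0.012   0.1256]
[[-0.0003, 0.9586, 0.2849, 0.0727], [1.0, 0.0001, 0.0009, 0.0005], [0.0009, 0.2849, -0.9586, -0.142], [0.0, 0.0, 0.0, 1.0]] 359.0022145686656 320.7803985891721 208.42495698112887 ['frame', 'fx', 'fy', 'cx', 'cy', 'mount']
0 [[257, 207], [377, 180], [268, 262], [383, 231]]
0.15 [[260, 197], [381, 188], [263, 253], [380, 240]]
0.3 [[265, 187], [384, 197], [259, 244], [375, 248]]
```

View pics/w1.png

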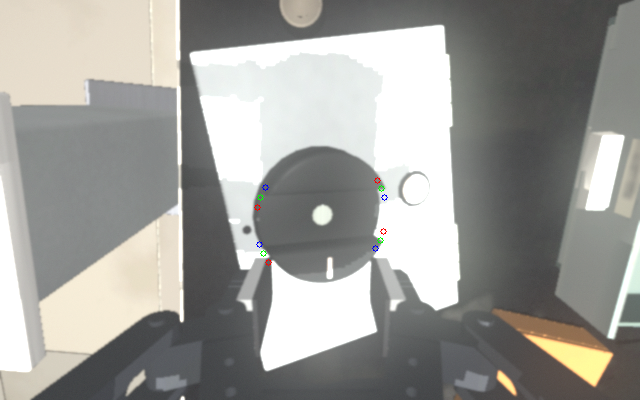

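The wrist view shows the slot edges at about rows 193 and 245, matching the green (0.15 rad) overlay at (260,197)-(381,188). The knob centre is at (322,215), so the fingers are aligned and I can descend.

```bash
python3 -m pendant '[{"dx":0,"dy":0,"dz":0.02,"rx":0,"ry":0,"rz":0,"hand":0.042},{"dx":0,"dy":0,"dz":0.02,"rx":0,"ry":0,"rz":0,"hand":0.042},{"dx":0,"dy":0,"dz":0.02,"rx":0,"ry":0,"rz":0,"hand":0.042},{"dx":0,"dy":0,"dz":0.015,"rx":0,"ry":0,"rz":0,"hand":0.042},{"dx":0,"dy":0,"dz":0,"rx":0,"ry":0,"rz":0,"hand":0.042},{"dx":0,"dy":0,"dz":0,"rx":0,"ry":0,"rz":0,"hand":0.042}]'
python3 -m pendant '[{"dx":0,"dy":0,"dz":0.005,"rx":0,"ry":0,"rz":0,"hand":0.042},{"dx":0,"dy":-0.001,"dz":0.005,"rx":0,"ry":0,"rz":0,"hand":0.042},{"dx":0,"dy":-0.001,"dz":0.005,"rx":0,"ry":0,"rz":0,"hand":0.042},{"dx":0,"dy":0,"dz":0,"rx":0,"ry":0,"rz":0,"hand":0.042},{"dx":0,"dy":0,"dz":0,"rx":0,"ry":0,"rz":0,"hand":0.042}]'
python3 st.py
```

```text
clock: 2.98
position: [0.472, 0.1106, 0.1364]
ee_rot: [-0.001, 0.671, 0.742, -0.0]
contact_force: [0.2, -0.1, -0.4]
width: 0.0418
gripper_force: 0.0
clock: 3.4
position: [0.4705, 0.1099, 0.1213]
ee_rot: [-0.0, 0.671, 0.741, 0.0]
contact_force: [0.4, 0.1, -0.1]
width: 0.0424
gripper_force: 0.0
t 3.4 pos [0.4705 0.1099 0.1213] yaw_y 5.6 z [-0.  0. -1.] w 0.042357746529215805 F [ 0.4  0.1 -0.1] M [0.06 0.   0.03] case yaw 14.2
tool->top(open) [ 0.0001  0.004  -0.0132] floor(shut) [-0.0021 -0.0105  0.0363]
```

```bash
python3 -m pendant '[{"dx":0,"dy":-0.0015,"dz":0.005,"rx":0,"ry":0,"rz":0,"hand":0.042},{"dx":-0.001,"dy":-0.002,"dz":0.005,"rx":0,"ry":0,"rz":0,"hand":0.042},{"dx":0,"dy":-0.002,"dz":0.005,"rx":0,"ry":0,"rz":0,"hand":0.042},{"dx":0,"dy":0,"dz":0,"rx":0,"ry":0,"rz":0,"hand":0.042}]'
python3 -m pendant '[{"dx":0,"dy":-0.002,"dz":0.005,"rx":0,"ry":0,"rz":0,"hand":0.042},{"dx":-0.001,"dy":-0.001,"dz":0.005,"rx":0,"ry":0,"rz":0,"hand":0.042},{"dx":0,"dy":-0.001,"dz":0.005,"rx":0,"ry":0,"rz":0,"hand":0.042},{"dx":0,"dy":0,"dz":0,"rx":0,"ry":0,"rz":0,"hand":0.042}]'
python3 st.py
```

```text
clock: 3.73
position: [0.4645, 0.1082, 0.1054]
ee_rot: [-0.0, 0.671, 0.741, -0.0]
contact_force: [-0.2, 0.3, 0.4]
width: 0.0421
gripper_force: 0.5
clock: 4.07
position: [0.4609, 0.1069, 0.0904]
ee_rot: [-0.0, 0.671, 0.741, -0.0]
contact_force: [1.4, 0.9, 1.2]
width: 0.042
gripper_force: 1.0
t 4.0667 pos [0.4609 0.1069 0.0904] yaw_y 5.6 z [-0.001  0.    -1.   ] w 0.04201795327177413 F [1.4 0.9 1.2] M [ 0.13 -0.14 -0.03] case yaw 14.2
tool->top(open) [ 0.0021  0.0138 -0.0441] floor(shut) [-0.0001 -0.0006  0.0054]
```

```bash
for i in 1; do python3 -m pendant '[{"dx":0,"dy":0,"dz":0.002,"rx":0,"ry":0,"rz":0,"hand":0.042},{"dx":0,"dy":0,"dz":0.002,"rx":0,"ry":0,"rz":0,"hand":0.042},{"dx":0,"dy":0,"dz":0,"rx":0,"ry":0,"rz":0,"hand":0.042}]'; done
python3 -m pendant '[{"dx":0,"dy":0,"dz":0.002,"rx":0,"ry":0,"rz":0,"hand":0.042},{"dx":0,"dy":0,"dz":0.002,"rx":0,"ry":0,"rz":0,"hand":0.042},{"dx":0,"dy":0,"dz":0,"rx":0,"ry":0,"rz":0,"hand":0.042}]'
python3 -m pendant '[{"dx":0,"dy":0,"dz":0.002,"rx":0,"ry":0,"rz":0,"hand":0.042},{"dx":0,"dy":0,"dz":0,"rx":0,"ry":0,"rz":0,"hand":0.042}]'
python3 st.py
```

```text
clock: 4.32
position: [0.4605, 0.1068, 0.0868]
ee_rot: [-0.001, 0.671, 0.741, -0.001]
contact_force: [-0.6, -0.1, 2.0]
width: 0.0419
gripper_force: 1.2
clock: 4.57
position: [0.4603, 0.1068, 0.0829]
ee_rot: [-0.001, 0.671, 0.741, -0.001]
contact_force: [-3.1, -0.5, 5.1]
width: 0.0418
gripper_force: 2.4
clock: 4.73
position: [0.4603, 0.1067, 0.0814]
ee_rot: [-0.001, 0.671, 0.741, -0.001]
contact_force: [-4.2, -1.3, 6.8]
width: 0.042
gripper_force: 3.1
t 4.7333 pos [0.4603 0.1067 0.0814] yaw_y 5.7 z [-0.002 -0.    -1.   ] w 0.04196728241994015 F [-4.2 -1.3  6.8] M [-0.18  0.58 -0.02] case yaw 14.2
tool->top(open) [ 0.0022  0.0143 -0.0531] floor(shut) [ 0.     -0.     -0.0036]
```

```bash
python3 -m pendant '[{"dx":0,"dy":0,"dz":0.0015,"rx":0,"ry":0,"rz":0,"hand":0.042},{"dx":0,"dy":0,"dz":0,"rx":0,"ry":0,"rz":0,"hand":0.042}]'
python3 -m pendant '[{"dx":0,"dy":0,"dz":0.0015,"rx":0,"ry":0,"rz":0,"hand":0.042},{"dx":0,"dy":0,"dz":0,"rx":0,"ry":0,"rz":0,"hand":0.042}]'
python3 st.py; python3 - <<'E'
from rig import manip
import cv2,numpy as np
for n,(a,b,c,d) in {'scene':(168,248,255,355),'side':(172,257,280,365)}.items():
    cv2.imwrite(f'pics/t_{n}.png',cv2.resize(manip.get_image(n)['frame'][a:b,c:d,::-1],(400,400),interpolation=2))
cv2.imwrite('pics/p2.png',np.hstack([cv2.imread('pics/t_scene.png'),cv2.imread('pics/t_side.png')]))
E
```

```text
clock: 4.9
position: [0.4604, 0.1067, 0.0811]
ee_rot: [-0.0, 0.671, 0.741, -0.001]
contact_force: [-7.0, -0.7, 15.6]
width: 0.0414
gripper_force: 8.0
clock: 5.07
position: [0.4606, 0.1068, 0.0809]
ee_rot: [0.0, 0.671, 0.741, -0.0]
contact_force: [-10.3, -1.1, 25.4]
width: 0.042
gripper_force: 12.9
t 5.0667 pos [0.4606 0.1068 0.0809] yaw_y 5.7 z [-0. -0. -1.] w 0.042034619705518694 F [-10.3  -1.1  25.4] M [-0.23  1.14  0.  ] case yaw 14.2
tool->top(open) [ 0.0022  0.0141 -0.0536] floor(shut) [ 0.     -0.0003 -0.0041]
```

View pics/p2.png

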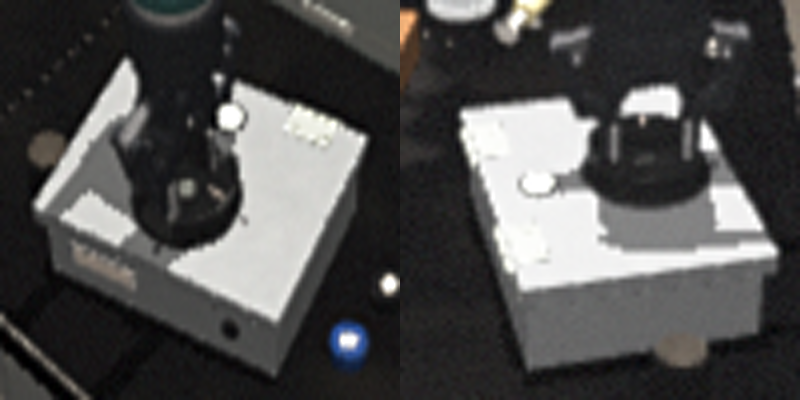

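Both views show the panel flush with the case, and it is hard against its stop at 25 N. Now I'll turn it clockwise while holding it down.

```bash
python3 -m pendant '[{"dx":0,"dy":0,"dz":-0.0006,"rx":0,"ry":0,"rz":5,"hand":0.042},{"dx":0,"dy":0,"dz":0,"rx":0,"ry":0,"rz":5,"hand":0.042},{"dx":0,"dy":0,"dz":0,"rx":0,"ry":0,"rz":5,"hand":0.042},{"dx":0,"dy":0,"dz":0,"rx":0,"ry":0,"rz":5,"hand":0.042},{"dx":0,"dy":0,"dz":0,"rx":0,"ry":0,"rz":0,"hand":0.042}]'
python3 st.py
python3 -m pendant '[{"dx":0,"dy":0,"dz":0,"rx":0,"ry":0,"rz":5,"hand":0.042},{"dx":0,"dy":0,"dz":0,"rx":0,"ry":0,"rz":5,"hand":0.042},{"dx":0,"dy":0,"dz":0,"rx":0,"ry":0,"rz":5,"hand":0.042},{"dx":0,"dy":0,"dz":0,"rx":0,"ry":0,"rz":5,"hand":0.042},{"dx":0,"dy":0,"dz":0,"rx":0,"ry":0,"rz":0,"hand":0.042}]'
python3 st.py
```

```text
clock: 5.58
position: [0.4608, 0.1077, 0.0809]
ee_rot: [-0.001, 0.791, 0.612, 0.0]
contact_force: [-7.6, 1.0, 20.4]
width: 0.0422
gripper_force: 10.5
t 5.5833 pos [0.4608 0.1077 0.0809] yaw_y -14.5 z [ 0.     0.001 -1.   ] w 0.04223846449354687 F [-7.6  1.  20.4] M [0.19 0.89 0.04] case yaw 14.2
tool->top(open) [ 0.0061  0.0125 -0.0535] floor(shut) [-0.001  -0.0003 -0.0041]
clock: 6.0
position: [0.4614, 0.1083, 0.0809]
ee_rot: [-0.001, 0.885, 0.465, 0.001]
contact_force: [-8.0, 2.8, 18.6]
width: 0.0418
gripper_force: 9.7
t 6.0 pos [0.4614 0.1083 0.0809] yaw_y -34.6 z [ 0.001  0.003 -1.   ] w 0.04183360630314909 F [-8.   2.8 18.6] M [0.47 0.79 0.01] case yaw 14.2
tool->top(open) [ 0.0092  0.0096 -0.0535] floor(shut) [-0.0019 -0.0001 -0.0041]
```

```bash
python3 -m pendant '[{"dx":-0.0005,"dy":0,"dz":0,"rx":0,"ry":0,"rz":5,"hand":0.042},{"dx":-0.0005,"dy":0,"dz":0,"rx":0,"ry":0,"rz":5,"hand":0.042},{"dx":0,"dy":0,"dz":0,"rx":0,"ry":0,"rz":5,"hand":0.042},{"dx":0,"dy":0,"dz":0,"rx":0,"ry":0,"rz":5,"hand":0.042},{"dx":0,"dy":0,"dz":0,"rx":0,"ry":0,"rz":0,"hand":0.042}]'
python3 st.py
python3 -m pendant '[{"dx":0,"dy":0,"dz":0,"rx":0,"ry":0,"rz":5,"hand":0.042},{"dx":0,"dy":0,"dz":0,"rx":0,"ry":0,"rz":5,"hand":0.042},{"dx":0,"dy":0,"dz":0,"rx":0,"ry":0,"rz":5,"hand":0.042},{"dx":0,"dy":0,"dz":0,"rx":0,"ry":0,"rz":5,"hand":0.042},{"dx":0,"dy":0,"dz":0,"rx":0,"ry":0,"rz":0,"hand":0.042}]'
python3 st.py
```

```text
clock: 6.42
position: [0.462, 0.1084, 0.0808]
ee_rot: [-0.002, 0.953, 0.304, 0.002]
contact_force: [-4.9, 6.7, 15.9]
width: 0.042
gripper_force: 8.2
t 6.4167 pos [0.462  0.1084 0.0808] yaw_y -54.6 z [ 0.004  0.004 -1.   ] w 0.04202053558101671 F [-4.9  6.7 15.9] M [0.92 0.52 0.01] case yaw 14.2
tool->top(open) [ 0.0116  0.0056 -0.0536] floor(shut) [-0.0023  0.0004 -0.0042]
clock: 6.83
position: [0.4629, 0.1086, 0.0809]
ee_rot: [-0.002, 0.991, 0.134, 0.003]
contact_force: [-3.2, 6.6, 13.8]
width: 0.0424
gripper_force: 7.0
t 6.8333 pos [0.4629 0.1086 0.0809] yaw_y -74.6 z [ 0.005  0.005 -1.   ] w 0.042360212876081445 F [-3.2  6.6 13.8] M [ 1.12  0.33 -0.07] case yaw 14.2
tool->top(open) [ 0.0119  0.0012 -0.0535] floor(shut) [-0.003   0.0011 -0.0041]
```

```bash
python3 -m pendant '[{"dx":-0.001,"dy":0,"dz":0.0005,"rx":0,"ry":0,"rz":5,"hand":0.042},{"dx":0,"dy":0,"dz":0,"rx":0,"ry":0,"rz":5,"hand":0.042},{"dx":0,"dy":0,"dz":0,"rx":0,"ry":0,"rz":0,"hand":0.042}]'
python3 st.py
python3 -m pendant '[{"dx":-0.001,"dy":0,"dz":0,"rx":0,"ry":0,"rz":5,"hand":0.042},{"dx":0,"dy":0,"dz":0,"rx":0,"ry":0,"rz":0,"hand":0.042}]'
python3 st.py; python3 - <<'E'
from rig import manip
import cv2
f=manip.get_image('wrist')['frame'][:,:,::-1];cv2.imwrite('pics/w3.png',cv2.convertScaleAbs(f,alpha=1.6,beta=10))
E
```

```text
clock: 7.08
position: [0.4631, 0.1073, 0.0808]
ee_rot: [-0.001, 0.999, 0.047, 0.004]
contact_force: [-2.0, 3.2, 15.4]
width: 0.042
gripper_force: 7.8
t 7.0833 pos [0.4631 0.1073 0.0808] yaw_y -84.6 z [ 0.008  0.003 -1.   ] w 0.04202369886801882 F [-2.   3.2 15.4] M [ 0.67  0.12 -0.11] case yaw 14.2
tool->top(open) [ 0.012  -0.0021 -0.0535] floor(shut) [-0.0029  0.0003 -0.0042]
clock: 7.25
position: [0.4624, 0.1069, 0.0808]
ee_rot: [-0.001, 1.0, 0.004, 0.004]
contact_force: [-0.2, 2.5, 14.1]
width: 0.0421
gripper_force: 7.5
t 7.25 pos [0.4624 0.1069 0.0808] yaw_y -89.5 z [ 0.008  0.002 -1.   ] w 0.04206722051666806 F [-0.2  2.5 14.1] M [ 0.51  0.04 -0.09] case yaw 14.2
tool->top(open) [ 0.0125 -0.0035 -0.0535] floor(shut) [-0.0021  0.0001 -0.0042]
```

View pics/w3.png

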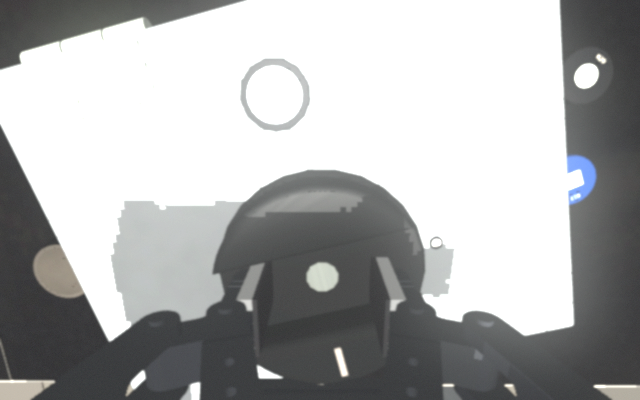

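The slot now runs nearly parallel to the panel's front edge: its wall goes from (265,330) to (385,305), with the index line at (341,362). There's no clear stop torque yet, so I'll keep turning until the torque rises.

```bash
python3 -m pendant '[{"dx":-0.001,"dy":0,"dz":0,"rx":0,"ry":0,"rz":4,"hand":0.042},{"dx":0,"dy":0,"dz":0,"rx":0,"ry":0,"rz":0,"hand":0.042}]'
python3 st.py
python3 -m pendant '[{"dx":-0.001,"dy":0,"dz":0,"rx":0,"ry":0,"rz":4,"hand":0.042},{"dx":0,"dy":0,"dz":0,"rx":0,"ry":0,"rz":0,"hand":0.042}]'
python3 st.py
```

```text
clock: 7.47
position: [0.4625, 0.1065, 0.0809]
ee_rot: [-0.001, 1.0, -0.029, 0.005]
contact_force: [0.4, 0.9, 13.1]
width: 0.0421
gripper_force: 18.5
t 7.4667 pos [0.4625 0.1065 0.0809] yaw_y -93.3 z [ 0.011  0.001 -1.   ] w 0.04206272235991403 F [ 0.4  0.9 13.1] M [ 0.5  -0.23  0.77] case yaw 14.2
tool->top(open) [ 0.0123 -0.0046 -0.0534] floor(shut) [-0.0021 -0.0001 -0.0041]
clock: 7.63
position: [0.4628, 0.1055, 0.0811]
ee_rot: [0.001, 0.998, -0.06, 0.007]
contact_force: [1.8, -0.9, 12.7]
width: 0.0417
gripper_force: 57.6
t 7.6333 pos [0.4628 0.1055 0.0811] yaw_y -96.9 z [ 0.013 -0.002 -1.   ] w 0.04171725047781678 F [ 1.8 -0.9 12.7] M [ 0.34 -0.79  2.6 ] case yaw 14.2
tool->top(open) [ 0.0117 -0.0062 -0.0532] floor(shut) [-0.0026 -0.0009 -0.004 ]
```

Torque rose sharply to 2.6 N m, so this is the hard stop. I'll unwind the elastic part, then lift straight up.

```bash
python3 -m pendant '[{"dx":0.001,"dy":0,"dz":0,"rx":0,"ry":0,"rz":-4.5,"hand":0.042},{"dx":0,"dy":0,"dz":0,"rx":0,"ry":0,"rz":0,"hand":0.042}]'
python3 st.py
python3 -m pendant '[{"dx":0,"dy":0,"dz":-0.0015,"rx":0,"ry":0,"rz":0,"hand":0.042},{"dx":0,"dy":0,"dz":-0.002,"rx":0,"ry":0,"rz":0,"hand":0.042},{"dx":0,"dy":0,"dz":-0.002,"rx":0,"ry":0,"rz":0,"hand":0.042},{"dx":0,"dy":0,"dz":0,"rx":0,"ry":0,"rz":0,"hand":0.042}]'
python3 st.py
```

```text
clock: 7.8
position: [0.4627, 0.1058, 0.0809]
ee_rot: [-0.0, 1.0, -0.023, 0.005]
contact_force: [1.5, -2.3, 13.0]
width: 0.0417
gripper_force: 15.5
t 7.8 pos [0.4627 0.1058 0.0809] yaw_y -92.6 z [ 0.011 -0.    -1.   ] w 0.04172573136241624 F [ 1.5 -2.3 13. ] M [ 0.04 -0.34  0.29] case yaw 14.2
tool->top(open) [ 0.0121 -0.0051 -0.0535] floor(shut) [-0.0024 -0.0009 -0.0042]
clock: 8.13
position: [0.4629, 0.1059, 0.0845]
ee_rot: [-0.0, 1.0, -0.024, 0.005]
contact_force: [7.2, 0.7, -3.9]
width: 0.0419
gripper_force: 8.6
t 8.1333 pos [0.4629 0.1059 0.0845] yaw_y -92.8 z [ 0.01   0.001 -1.   ] w 0.04185480075114748 F [ 7.2  0.7 -3.9] M [ 0.18 -1.31  0.37] case yaw 14.2
tool->top(open) [ 0.0118 -0.005  -0.0499] floor(shut) [-0.0026 -0.0007 -0.0006]
```

```bash
python3 -m pendant '[{"dx":0.001,"dy":0,"dz":0,"rx":0,"ry":0,"rz":-3,"hand":0.042},{"dx":0,"dy":0,"dz":0,"rx":0,"ry":0,"rz":0,"hand":0.042}]'
python3 st.py
python3 -m pendant '[{"dx":0,"dy":0,"dz":-0.005,"rx":0,"ry":0,"rz":0,"hand":0.042},{"dx":0,"dy":0,"dz":-0.01,"rx":0,"ry":0,"rz":0,"hand":0.042},{"dx":0,"dy":0,"dz":-0.02,"rx":0,"ry":0,"rz":0,"hand":0.042},{"dx":0,"dy":0,"dz":-0.03,"rx":0,"ry":0,"rz":0,"hand":0.042},{"dx":0,"dy":0,"dz":-0.03,"rx":0,"ry":0,"rz":0,"hand":0.042},{"dx":0,"dy":0,"dz":-0.03,"rx":0,"ry":0,"rz":0,"hand":0.042},{"dx":0,"dy":0,"dz":0,"rx":0,"ry":0,"rz":0,"hand":0.042},{"dx":0,"dy":0,"dz":0,"rx":0,"ry":0,"rz":0,"hand":0.042}]'
python3 st.py; python3 - <<'E'
from h import *
from rig import manip
import cv2
s=manip.get_state();d=manip.get_image('wrist');f=cv2.convertScaleAbs(d['frame'][:,:,::-1],alpha=1.2)
v=np.load('v.npy');v[3]=0;q=R.from_quat(s['ee_rot'],scalar_first=True);M=d['mount']
for th,col in((1.571,(0,255,0)),(1.4,(0,0,255))):
    P=fast([[x,y,.016] for y in(.018,-.018) for x in(-.04,.04)]+[[0,-.043,.016]],v,th)
    c=(np.linalg.inv(M)@np.c_[q.inv().apply(P-s['position']),np.ones(5)].T).T
    u=np.c_[d['cx']+d['fx']*c[:,0]/-c[:,2],d['cy']-d['fy']*c[:,1]/-c[:,2]].round().astype(int)
    print(th,u.tolist())
    for a in u: cv2.circle(f,tuple(map(int,a)),3,col,1)
u0=u.mean(0).astype(int);print(u0)
cv2.imwrite('pics/w4.png',f)
E
```

```text
clock: 8.3
position: [0.4618, 0.1063, 0.0842]
ee_rot: [-0.001, 1.0, 0.001, 0.003]
contact_force: [5.7, 1.6, -1.8]
width: 0.0419
gripper_force: 2.8
t 8.3 pos [0.4618 0.1063 0.0842] yaw_y -89.8 z [ 0.006  0.002 -1.   ] w 0.04192726502709262 F [ 5.7  1.6 -1.8] M [ 0.41 -0.85  0.12] case yaw 14.2
tool->top(open) [ 0.0129 -0.004  -0.0502] floor(shut) [-0.0015 -0.0004 -0.0008]
clock: 8.97
position: [0.4594, 0.1056, 0.2101]
ee_rot: [-0.0, 1.0, 0.001, 0.001]
contact_force: [-0.5, 0.2, -1.4]
width: 0.0416
gripper_force: 0.0
t 8.9667 pos [0.4594 0.1056 0.2101] yaw_y -89.9 z [ 0.003  0.    -1.   ] w 0.041587902539665676 F [-0.5  0.2 -1.4] M [ 0.  0. -0.] case yaw 14.2
tool->top(open) [ 0.0148 -0.0047  0.0757] floor(shut) [ 0.0005 -0.0011  0.1251]
1.571 [[260, 195], [368, 168], [274, 240], [378, 215], [333, 258]]
1.4 [[259, 205], [361, 160], [281, 247], [380, 205], [343, 255]]
[324 214]
```

View pics/w4.png

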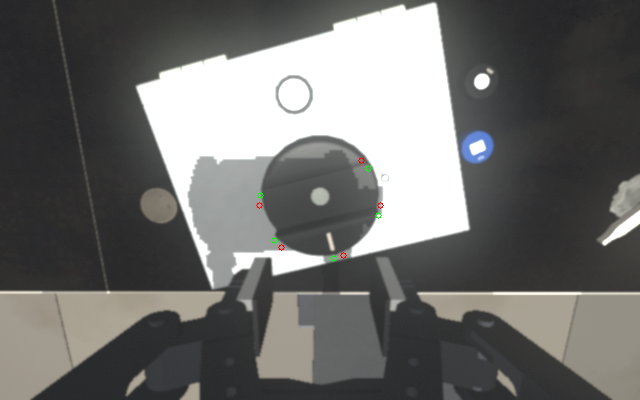

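The panel stays flush with the gripper clear. The slot edge, from (272,235) to (378,207), and the index line at (332,242) both match the 1.571 rad overlay. Nothing around the case has moved. I'm handing it in.

```bash
python3 -c "
from rig import manip
print(manip.sign_off())"
```

```text
the job is handed in; nothing more can be done
None
```

The panel is pressed shut and the fastener is turned clockwise to its hard stop; the panel stayed shut after I let go, and the job was handed in at about 9 s on the clock.

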